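Make up the job tray for a watch repair

ROBOT

A 7-joint arm with a two-finger parallel gripper is mounted at the origin on a cart in front of the work surface, level with it; the furniture and walls round the work are solid. World frame = base frame: x ahead of the robot, y to its left, z up, the work surface at z = 0. Lengths are in m, angles in rad, forces in N, time in s.
With the tool pointing down it reaches from about 0.4 to 0.85 m from the base axis. Payload 10.4 kg.
Tool frame: the origin (TCP) lies at the centre of the arm's flange, where the gripper is bolted on; the fingertips stand 182 mm ahead of it and the grasp point (between the pads) lies r.grasp_offset ahead of it (r.grasp_offset is the distance from the TCP to the grasp point, in m); z points along the fingers, y is the line along which they close (so a half turn about z gives the same grasp; the last joint's range is limited). The gripper opens to 87 mm and grips with 3 to 60 N. Pads are 19 mm wide; open, the fingers measure 117 mm over their backs; the gripper's body (75 mm by 190 mm) begins 51 mm behind the grasp point.
Start: joints at [-1.25, 0.332, -0.065, 1.46, 0.022, 1.35, -0.088], TCP at [0.211, 0.588, 0.405] pointing down, gripper open.
Joint ranges: [-2.6, 2.6], [-0.5, 2.12], [-1.47, 1.34], [0.16, 2.42], [-1.27, 4.41], [0.06, 2.06], [-2.6, 2.6]. Speed limits (rad/s): [2.22, 2.22, 2.79, 2.79, 3.14, 3.14, 3.14].

INTERFACE

Orientations are given as a unit quaternion [x, y, z, w].
In Python, from bench import status, vision, job, spotter, r gives the robot as it stands. The module is installed in compiled form; this text tells all that it offers.
- The arm moves only by the tool play_rows, never from a script. Its argument "series" is a list of rows, each a list of 6 numbers: the shift along the tool's x, y, z each as a share of 150 mm, from -1 to 1, then the turn, a rotation vector about the tool's x, y, z each as a share of 30 degrees, from -1 to 1. In form: [[x, y, z, ax, ay, az], ...]. A call has 1 to 5 rows; each row is the pose to reach, as a shift and turn from the pose commanded when the call began, along the tool's axes at that moment; what a row does not reach only later rows make up. A row lasts 1/10 s, in which the tool goes at most 50 mm and 8.59 degrees, less where a joint would pass 70% of its speed; a pose out of reach is approached as far as the arm can. A call with a number of a shift or a turn outside -1 to 1 is refused whole. A call with a gripper value outside its range is refused whole. "fingers" is the opening, from -1 (shut) to 1 (fully open), set as the call begins (left out, the last holds). The fingers move at their own pace and stop on an object; "squeeze" is the grip in N (left out, the last holds). Time passes only in rows, so rows that repeat a pose let the fingers close. It gives the time, the measured TCP pose, the force, the opening and the grip force at its end, in the units of the state.
- status.read_state(): the state, without advancing time (a new reading comes with each control period).
- vision.camera(name): name is "side" or "top" or "wrist"; returns the picture (420x560x3 uint8, blue, green, red); there is no depth.
- vision.calibration(name): a dict with "fx", "fy", "cx", "cy" (pixels), "rvec" (rotation vector, rad) and "tvec" (3), from world to camera coordinates, as OpenCV has them; the wrist camera has in their place "T_tool_cam" (4x4, takes a point from camera to tool coordinates, whose origin is the TCP and whose axes are the flange's). Camera axes: x right, y down, z forward; pixel columns grow to the right and rows downward; lengths in m; the calibration is good to about 2 mm. A picture is of the moment at which its call begins: read the wrist's pose just before it. calibration takes no time and is no camera call.
- job.close_job(): hands the job in; it is judged then, once.
Trained networks look in the newest picture that a camera, given by its name, has taken for a name from the list of things; names that differ only in an ending like _2 or _b are one class to them, and where a whole thing is asked for, a point or a joint stands for the part that bears it (a point fixed in the world has none). Each returns a list of dicts, best first, with "conf" (0 to 1); they miss things now and then, are a little off and sometimes report something else, mostly with a low value. They report only what shows in the picture. A call takes as long as a camera call. They do not tell look-alikes from the thing itself.
- spotter.boxes_of(camera, name): "point" ([x, y, z] in m, in world coordinates, good to about 4 mm: the middle of the surface that is visible of it).
- spotter.regions_of(camera, name): "pixels" (420x560 bool, what is visible of it).
The state is a dict: "time": time; "joint_positions": joint angles; "joint_vel": joint speeds; "joint_torque": joint torques, N m; "ee_pos": TCP position; "eef_rot": TCP orientation; "ft_force": force on the tool from outside, world axes, zero at the start; "torque": the same for the moment, N m; "width": finger opening in m; "grip_force": force on a finger pad.
Only numpy, scipy, OpenCV 4.12 (cv2) and the standard library are available. Lean on these libraries where they do the work, as an engineer would, in place of code of your own. Each camera call takes 0.05 s, during which the arm holds its last target. There are 200 camera calls.

TASK

Make up the wooden job tray for the next watch repair. Seen with the tray's brass handle towards you, the eye loupe goes in the near left compartment, the square-based steel stake in the near right, the larger of the two round parts tins in the far left and the smaller, lower of the two white boxes in the far right, each standing upright and flat on the compartment's floor. Leave the smaller tin, the thread spool, the bigger white box and the round-based stake where they are on the bench.

Things in the scene. Friction and masses are not known exactly. Their poses are not given: they have to be found in the camera images.
- job_tray: Fixed wooden tray 160x160 mm with 2x2 compartments, 74x74 mm inside. Floor top 3 mm, tops of walls and dividers (4 mm thick) 10 mm above the bench. Brass handle, 9.5 mm high, stands out 26 mm from the -x (near) side. Origin: centre of underside; z up, x away from the handle, y left. Compartment centres (x,y mm): near left -39,39; near right -39,-39; far left 39,39; far right 39,-39.
- loupe: Black eye loupe, standing on its wide end: 34 mm diameter at the foot, tapering slightly upward, 31 mm high. Goes to the near left compartment. Origin at the centre of its underside, z up.
- stake_square: Bright steel riveting stake with a square base, 38 x 38 x 14 mm, sides along x and y, and on it a round boss 26 mm in diameter and 12 mm high with small holes in its top; 26 mm high in all. Goes to the near right compartment. Origin at the centre of its underside, z up.
- tin_large: Round light grey parts tin with a lid, the larger of two alike: 53 mm diameter, 20 mm high. Goes to the far left compartment. Origin at the centre of its underside, z up.
- box_small: White card box, closed, the smaller of two alike: 48 mm along x, 56 mm along y, 26 mm high. Goes to the far right compartment. Origin at the centre of its underside, z up.
- tin_small: Round light grey parts tin like the large one but 43 mm in diameter, 16 mm high. Stays where it is. Origin at the centre of its underside, z up.
- spool: Thread spool, blue thread between white flanges, 32 mm diameter, 30 mm high, standing. Stays where it is. Origin at the centre of its underside, z up.
- box_large: White card box, closed, the bigger of two: 52 mm along x, 62 mm along y, 36 mm high. Stays where it is. Origin at the centre of its underside, z up.
- stake_round: Bright steel stake like the square one but with a round base, 38 mm diameter and 14 mm high, with the same boss, 26 mm in diameter and 12 mm high; 26 mm high in all. Stays where it is. Origin at the centre of its underside, z up.
There are look-alikes about, which are no part of the job. What is shaped like the tin_large but green or red is not meant.

How it is judged:
At the end, for the whole second after the job is handed in: Each of the four is at rest, upright within 0.1 rad, underside less than 6 mm above the bench, in its own compartment, centre within 21 mm (loupe, stake), 13 mm (tin) or 14 mm (box) of the compartment's along each tray side; the four look-alikes are less than 20 mm from where they stood (x of loupe in the frame of job_tray between -0.06 and -0.018 m and y of loupe in the frame of job_tray between 0.018 and 0.06 m and z of each of loupe, stake_square, tin_large, box_small in the frame of job_tray below 0.006 m and angle between each of loupe, stake_square, tin_large, box_small's own z axis and vertical below 0.1 rad and linear speed of each of loupe, stake_square, tin_large, box_small below 0.02 m/s and x of stake_square in the frame of job_tray between -0.06 and -0.018 m and y of stake_square in the frame of job_tray between -0.06 and -0.018 m and x of tin_large in the frame of job_tray between 0.026 and 0.052 m and y of tin_large in the frame of job_tray between 0.026 and 0.052 m and x of box_small in the frame of job_tray between 0.025 and 0.053 m and y of box_small in the frame of job_tray between -0.053 and -0.025 m and distance of each of tin_small, spool, box_large, stake_round from where it was at the start of the episode below 0.02 m); the robot touches nothing.
It fails at once if the smaller parts tin is moved 20 mm or more (distance of tin_small from where it was at the start of the episode above 0.02 m).
It fails at once if the thread spool is moved 20 mm or more (distance of spool from where it was at the start of the episode above 0.02 m).
It fails at once if the bigger white box is moved 20 mm or more (distance of box_large from where it was at the start of the episode above 0.02 m).
It fails at once if the round-based stake is moved 20 mm or more (distance of stake_round from where it was at the start of the episode above 0.02 m).
It also fails if it takes over 88 s, if anything falls off the work surface, if the arm or the gripper's body presses on something with over 40 N, if the wrist force passes 120 N, or if a joint passes its speed limit or range.

## Working session

There is one attempt and no reset: what is moved stays moved. The work goes in short steps, Python scripts to look and compute and a tool call to move; the robot and the scene stay as the last step left them, time stands still between calls to the robot, and variables do not carry over. Pictures are saved under pics/ and viewed, at most 14 in all, crops included, and the job is handed in when it is done.

Besides the shell and the picture viewer there is one more tool, called after "Request:" by a JSON object that holds its "fn" and its "kwargs", one argument or row to a line. play_rows: Moves the arm, as the interface text tells. Shift numbers are shares of 150 mm and turn numbers shares of 30 degrees, none past 1 either way. Its arguments: {"type":"object","properties":{"series":{"type":"array","items":{"type":"array","items":{"type":"number"}}},"fingers":{"type":"number"},"squeeze":{"type":"number"}},"required":["series"]}

```bash
mkdir -p pics; python3 - <<'E'
from bench import status, vision, job, spotter, r
import cv2
s=status.read_state();print(s['time'],s['ee_pos'],s['eef_rot'],s['width'],r.grasp_offset)
for c in ('top','side'):
    cv2.imwrite(f'pics/{c}0.png',vision.camera(c));k=vision.calibration(c);print(c,k)
    for n in ['job_tray','loupe','stake_square','stake_round','tin_large','tin_small','box_small','box_large','spool']:
        print(n,[(round(d['conf'],2),[round(float(v),3) for v in d['point']]) for d in spotter.boxes_of(c,n)])
print(vision.calibration('wrist'),status.read_state()['time'])
E
```

```text
0.0 [0.21062365 0.58830124 0.40395   ] [ 1.71049185e-01  9.85262233e-01 -7.08296612e-04 -8.14954972e-05] 0.08694791557828546 0.1635
top {'fx': 455.80888697193944, 'fy': 455.80888697193944, 'cx': 278.7469741195609, 'cy': 207.3981152700598, 'rvec': array([ 2.22280762, -2.17111182,  0.11576984]), 'tvec': array([-0.31705856,  0.50901466,  0.94184069])}
job_tray [(0.64, [0.533, 0.008, 0.004]), (0.38, [0.508, -0.318, 0.031])]
loupe [(0.54, [0.596, -0.315, 0.021])]
stake_square [(0.57, [0.61, -0.221, 0.013])]
stake_round [(0.74, [0.52, -0.206, 0.011]), (0.69, [0.416, -0.323, 0.017])]
tin_large [(0.93, [0.553, -0.58, 0.02]), (0.82, [0.461, -0.513, 0.02]), (0.8, [0.478, -0.419, 0.022]), (0.45, [0.519, -0.209, 0.013])]
tin_small [(0.67, [0.417, -0.324, 0.018]), (0.54, [0.556, -0.412, 0.027])]
box_small [(0.67, [0.555, -0.413, 0.025])]
box_large [(0.72, [0.415, -0.225, 0.038])]
spool [(0.64, [0.506, -0.318, 0.029])]
side {'fx': 425.86177837116776, 'fy': 425.86177837116776, 'cx': 280.42304775969734, 'cy': 205.93517029904552, 'rvec': array([ 1.96677784, -0.23914109,  0.1934451 ]), 'tvec': array([
[... 367 characters left out ...]
, 0.022])]
tin_small [(0.76, [0.419, -0.336, 0.019]), (0.64, [0.517, -0.22, 0.01])]
box_small [(0.95, [0.551, -0.435, 0.025]), (0.4, [0.412, -0.252, 0.029])]
box_large [(0.71, [0.413, -0.255, 0.028])]
spool [(0.59, [0.506, -0.329, 0.025])]
{'fx': 294.5203036746978, 'fy': 294.5203036746978, 'cx': 283.9579234103756, 'cy': 206.9016491825824, 'T_tool_cam': array([[ 1.79480540e-06, -9.70538570e-01, -2.40945812e-01,
         6.56298237e-02],
       [ 9.99999996e-01, -2.06034830e-05,  9.04405855e-05,
         2.90221021e-04],
       [-9.27403994e-05, -2.40945811e-01,  9.70538566e-01,
         2.04744677e-02],
       [ 0.00000000e+00,  0.00000000e+00,  0.00000000e+00,
         1.00000000e+00]])} 1.0
```

View pics/top0.png

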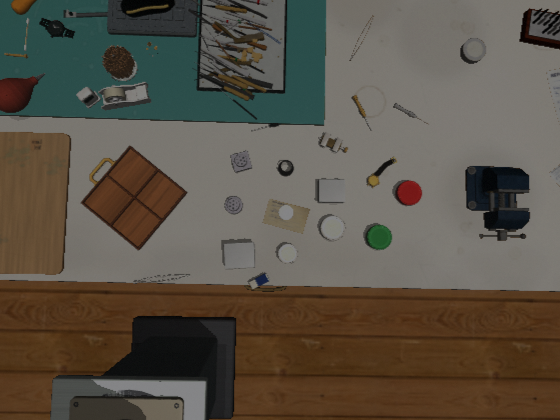

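View pics/side0.png

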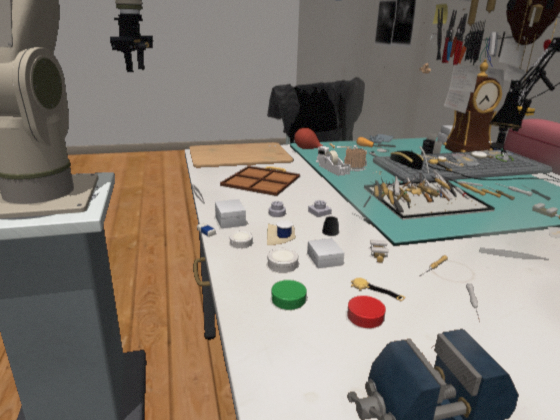

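Top view candidates:
- **Tins:** white (332,228) and (287,253); green (379,237); red (409,193).
- **Boxes:** (331,190) and (239,254).
- **Stakes:** square (240,161) and round (233,204).
- **Loupe and spool:** loupe (286,167), spool (286,212).

The tray is centred at (134,198) with its handle at (100,170), so the handle points up and to the left in the image. I choose tin (332,228), box (331,190), stake (240,161) and loupe (286,167).

```bash
cat > h.py <<'E'
import numpy as np, cv2
from scipy.spatial.transform import Rotation as R
from bench import status, vision, job, spotter, r
def cam(c, st=None):
    k=vision.calibration(c); K=np.array([[k['fx'],0,k['cx']],[0,k['fy'],k['cy']],[0,0,1]])
    if c=='wrist':
        T=np.eye(4);T[:3,:3]=R.from_quat(st['eef_rot']).as_matrix();T[:3,3]=st['ee_pos'];T=T@k['T_tool_cam']
        return K,T[:3,:3].T,T[:3,3]
    M=cv2.Rodrigues(k['rvec'])[0]; return K,M,-M.T@k['tvec']
def toplane(C,uv,z):
    K,M,o=C; uv=np.atleast_2d(uv).astype(float)
    d=np.c_[uv,np.ones(len(uv))]@np.linalg.inv(K).T@M
    return o+d*((z-o[2])/d[:,2])[:,None]
def proj(C,P):
    K,M,o=C; q=(np.atleast_2d(P)-o)@M.T@K.T; return q[:,:2]/q[:,2:]
def tri(Cs,uvs):
    A=np.zeros((3,3));b=np.zeros(3)
    for C,uv in zip(Cs,uvs):
        d=toplane(C,uv,0)[0]-C[2]; d/=np.linalg.norm(d); Q=np.eye(3)-np.outer(d,d);A+=Q;b+=Q@C[2]
    return np.linalg.solve(A,b)
def plan(pos,az,start=None):
    """tool-down goal: tip (x,y,z), az(deg) of tool y axis; prints tool-frame shift (shares) and turn"""
    s=status.read_state(); M=R.from_quat(s['eef_rot']).as_matrix()
    g=np.array(pos)+[0,0,.182]; y=np.array([np.cos(np.radians(az)),np.sin(np.radians(az)),0]);z=np.array([0,0,-1.])
    G=np.c_[np.cross(y,z),y,z]
    print('t',s['time'],'shift',np.round(M.T@(g-s['ee_pos'])/.15,3),'turn',np.round(np.degrees(R.from_matrix(M.T@G).as_rotvec())/30,3))
E
python3 - <<'E'
from h import *
Ct,Cs=cam('top'),cam('side'); print(Ct[2],Cs[2])
vision.camera('top'); vision.camera('side')
H=dict(loupe=.031,stake_square=.026,tin_large=.02,box_small=.026,job_tray=.01)
for n,h in H.items():
  for c,C in (('top',Ct),('side',Cs)):
    for d in spotter.regions_of(c,n):
        m=d['pixels'].astype(np.uint8);cn=max(cv2.findContours(m,0,2)[0],key=cv2.contourArea)
        (u,v),(w,hh),a=cv2.minAreaRect(cn); M=cv2.moments(m,True)
        cu=(M['m10']/M['m00'],M['m01']/M['m00'])
        q=toplane(C,cv2.boxPoints(((u,v),(w,hh),a)),h)
        e=q[1]-q[0];f=q[2]-q[1]
        print(n,c,round(d['conf'],2),'px',np.round(cu,1),'ctr@h',np.round(toplane(C,cu,h)[0],3),'rect',np.round(q.mean(0),3),np.round([np.linalg.norm(e),np.linalg.norm(f)],3),'az',round(np.degrees(np.arctan2(e[1],e[0])),1))
im=vision.camera('top'); cr=np.hstack([cv2.resize(im[140:280,70:210],(400,400),interpolation=2),cv2.resize(im[140:280,215:355],(400,400),interpolation=2)])
cv2.imwrite('pics/crop1.png',cr)
E
```

```text
[ 0.44318397 -0.27705249  0.98666905] [ 0.30108624 -1.03645465  0.38741642]
loupe top 0.56 px [284.3 169.8] ctr@h [ 0.596 -0.315  0.031] rect [ 0.597 -0.315  0.031] [0.024 0.032] az -36.2
loupe side 0.6 px [330.5 225.8] ctr@h [ 0.592 -0.349  0.031] rect [ 0.593 -0.346  0.031] [0.029 0.085] az -11.6
stake_square top 0.67 px [240.7 161.4] ctr@h [ 0.612 -0.222  0.026] rect [ 0.612 -0.222  0.026] [0.036 0.038] az -72.9
tin_large top 0.76 px [407.7 192.7] ctr@h [ 0.555 -0.582  0.02 ] rect [ 0.555 -0.582  0.02 ] [0.054 0.05 ] az -62.2
tin_large top 0.73 px [378.2 237.3] ctr@h [ 0.458 -0.519  0.02 ] rect [ 0.459 -0.519  0.02 ] [0.054 0.051] az -88.7
tin_large top 0.59 px [332.4 227.5] ctr@h [ 0.476 -0.42   0.02 ] rect [ 0.477 -0.421  0.02 ] [0.049 0.049] az -88.6
tin_large side 0.78 px [282.5 259.4] ctr@h [ 0.474 -0.434  0.02 ] rect [ 0.475 -0.431  0.02 ] [0.052 0.08 ] az -12.2
tin_large side 0.7 px [289.  293.7] ctr@h [ 0.457 -0.532  0.02 ] rect [ 0.458 -0.531  0.02 ] [0.056 0.077] az -12.6
tin_large side 0.6 px [365.9 311.1] ctr@h [ 0.551 -0.596  0.02 ] rect [ 0.553 -0.594  0.02 ] [0.055 0.075] az -12.7
box_small top 0.64 px [330.8 190.9] ctr@h [ 0.554 -0.415  0.026] rect [ 0.555 -0.414  0.026] [0.058 0.049] az -88.5
box_small side 0.96 px [325.  252.3] ctr@h [ 0.549 -0.436  0.026] rect [ 0.55  -0.433  0.026] [0.07  0.101] az 1.6
box_small side 0.5 px [276.7 208.8] ctr@h [ 0.514 -0.238  0.026] rect [ 0.514 -0.234  0.026] [0.038 0.09 ] az -11.3
box_small side 0.29 px [260.8 179.2] ctr@h [ 0.521 -0.05   0.026] rect [ 0.518 -0.03   0.026] [0.232 0.239] az 79.5
job_tray top 0.78 px [132.5 197. ] ctr@h [0.532 0.007 0.01 ] rect [0.538 0.014 0.01 ] [0.162 0.19 ] az -36.8
job_tray side 0.9 px [261.  179.3] ctr@h [ 0.531 -0.008  0.01 ] rect [0.529 0.015 0.01 ] [0.24 0.25] az 79.1
```

View pics/crop1.png

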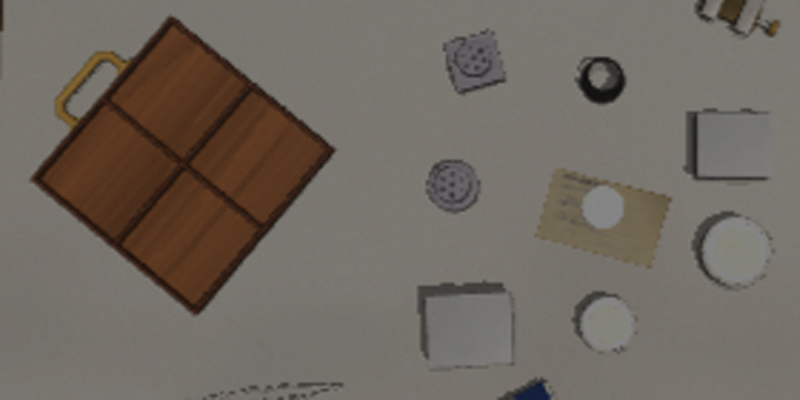

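```bash
cat >> h.py <<'E'
def route(wps):
    """wps: list of (x,y,ztip,az); prints chained calls, assuming each is reached"""
    s=status.read_state(); p=s['ee_pos']-[0,0,.182]; y=R.from_quat(s['eef_rot']).as_matrix()[:,1]; az=np.degrees(np.arctan2(y[1],y[0]))
    print('t',s['time'],'tip',np.round(p,4),'az',round(az,1),'w',round(s['width'],4))
    for w in wps:
        d=np.array(w[:3])-p; da=(w[3]-az+180)%360-180
        a=np.radians(az); ty=np.array([np.cos(a),np.sin(a),0]); tx=np.array([-np.sin(a)*-1*-1,np.cos(a),0]); tx=np.cross(ty,[0,0,-1])
        sh=np.array([d@tx,d@ty,-d[2]])/.15
        print(w,'->',np.round(sh,3),'turnz',round(-da/30,3),'dist',round(np.linalg.norm(d),3))
        p=np.array(w[:3]);az=w[3]
E
python3 - <<'E'
from h import *
Ct=cam('top')
c=np.array([[172,17],[335,150],[196,313],[33,178]])*.35+[70,140]-.3
q=toplane(Ct,c,.01);print(np.round(q,4),'sides',[round(np.linalg.norm(q[i]-q[i-1]),4) for i in range(4)],'ctr',q.mean(0))
x=(q[1]+q[2]-q[0]-q[3]);print('tray x az',np.degrees(np.arctan2(x[1],x[0])))
route([(.31,.48,.223,45),(.38,.36,.223,20),(.43,.25,.223,-5),(.45,.13,.223,-30),(.47,.02,.223,-55),(.47,-.1,.223,-75),(.48,-.22,.223,-90),(.48,-.33,.223,-90)])
E
```

```text
[[ 0.6426  0.0177  0.01  ]
 [ 0.5452 -0.108   0.01  ]
 [ 0.4213 -0.0103  0.01  ]
 [ 0.5185  0.1143  0.01  ]] sides [np.float64(0.1572), np.float64(0.159), np.float64(0.1578), np.float64(0.158)] ctr [0.5319059 0.0034122 0.01     ]
tray x az -127.87606989923081
t 1.65 tip [0.2106 0.5884 0.2228] az 70.3 w 0.0868
(0.31, 0.48, 0.223, 45) -> [-0.867 -0.457 -0.002] turnz 0.843 dist 0.147
(0.38, 0.36, 0.223, 20) -> [-0.896 -0.236 -0.   ] turnz 0.833 dist 0.139
(0.43, 0.25, 0.223, -5) -> [-0.803  0.062 -0.   ] turnz 0.833 dist 0.121
(0.45, 0.13, 0.223, -30) -> [-0.785  0.203 -0.   ] turnz 0.833 dist 0.122
(0.47, 0.02, 0.223, -55) -> [-0.568  0.482 -0.   ] turnz 0.833 dist 0.112
(0.47, -0.1, 0.223, -75) -> [-0.459  0.655 -0.   ] turnz 0.667 dist 0.12
(0.48, -0.22, 0.223, -90) -> [-0.143  0.79  -0.   ] turnz 0.5 dist 0.12
(0.48, -0.33, 0.223, -90) -> [-0.     0.733 -0.   ] turnz 0.0 dist 0.11
```

Request:
{"fn": "play_rows", "kwargs": {
  "series": [
    [-0.87, -0.46, 0, 0, 0, 0.84],
    [-0.87, -0.46, 0, 0, 0, 0.84],
    [-0.87, -0.46, 0, 0, 0, 0.84],
    [-0.87, -0.46, 0, 0, 0, 0.84]
  ],
  "fingers": 1
}}

```text
time: 2.05
ee_pos: [0.3161, 0.4744, 0.4054]
eef_rot: [0.389, 0.921, 0.0, 0.002]
ft_force: [-0.3, -0.3, 0.2]
width: 0.0869
grip_force: 0.0
```

Request:
{"fn": "play_rows", "kwargs": {
  "series": [
    [-0.9, -0.24, 0, 0, 0, 0.83],
    [-0.9, -0.24, 0, 0, 0, 0.83],
    [-0.9, -0.24, 0, 0, 0, 0.83],
    [-0.9, -0.24, 0, 0, 0, 0.83]
  ]
}}

```text
time: 2.45
ee_pos: [0.3839, 0.3538, 0.4053]
eef_rot: [0.577, 0.817, 0.0, 0.001]
ft_force: [0.1, -0.2, -0.5]
width: 0.087
grip_force: 0.0
```

Request:
{"fn": "play_rows", "kwargs": {
  "series": [
    [-0.8, 0.06, 0, 0, 0, 0.83],
    [-0.8, 0.06, 0, 0, 0, 0.83],
    [-0.8, 0.06, 0, 0, 0, 0.83],
    [-0.8, 0.06, 0, 0, 0, 0.83]
  ]
}}

```text
time: 2.85
ee_pos: [0.4317, 0.2464, 0.4052]
eef_rot: [0.738, 0.675, 0.0, 0.0]
ft_force: [-0.0, 0.7, 0.0]
width: 0.087
grip_force: 0.0
```

Request:
{"fn": "play_rows", "kwargs": {
  "series": [
    [-0.79, 0.2, 0, 0, 0, 0.83],
    [-0.79, 0.2, 0, 0, 0, 0.83],
    [-0.79, 0.2, 0, 0, 0, 0.83],
    [-0.79, 0.2, 0, 0, 0, 0.83]
  ]
}}

```text
time: 3.25
ee_pos: [0.451, 0.1266, 0.4051]
eef_rot: [0.866, 0.501, 0.0, 0.0]
ft_force: [-0.5, 0.2, 0.5]
width: 0.087
grip_force: 0.0
```

Request:
{"fn": "play_rows", "kwargs": {
  "series": [
    [-0.57, 0.48, 0, 0, 0, 0.83],
    [-0.57, 0.48, 0, 0, 0, 0.83],
    [-0.57, 0.48, 0, 0, 0, 0.83],
    [-0.57, 0.48, 0, 0, 0, 0.83]
  ]
}}

```text
time: 3.65
ee_pos: [0.4713, 0.0186, 0.4049]
eef_rot: [0.953, 0.304, 0.0, -0.0]
ft_force: [0.2, 0.9, 0.2]
width: 0.087
grip_force: 0.0
```

```bash
python3 - <<'E'
from h import *
s=status.read_state();print(s['joint_positions'])
im=vision.camera('wrist');cv2.imwrite('pics/w1.png',im)
np.savez('w1.npz',im=im,p=s['ee_pos'],q=s['eef_rot'])
route([(.47,-.1,.223,-75),(.48,-.22,.223,-90),(.48,-.33,.223,-90)])
E
```

```text
[-0.65837815 -0.03514334  0.51671564  1.87309699  0.01791801  1.29857101
 -1.09875815]
t 3.7 tip [0.4711 0.0202 0.2228] az -54.2 w 0.0869
(0.47, -0.1, 0.223, -75) -> [-0.475  0.645 -0.001] turnz 0.694 dist 0.12
(0.48, -0.22, 0.223, -90) -> [-0.143  0.79  -0.   ] turnz 0.5 dist 0.12
(0.48, -0.33, 0.223, -90) -> [-0.     0.733 -0.   ] turnz 0.0 dist 0.11
```

View pics/w1.png

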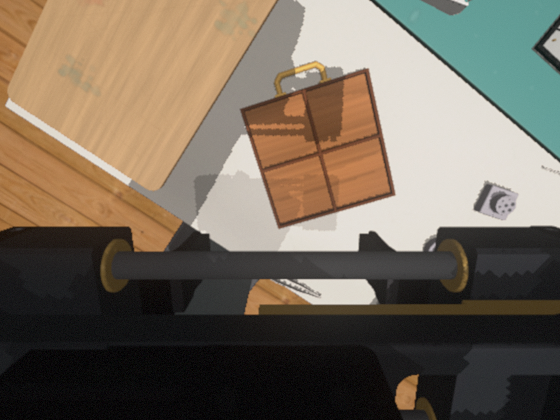

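w1 shows the tray with its handle at (300,75) and rim corners at (241,109), (367,69), (395,194) and (279,228). The square stake is at (497,203).

Request:
{"fn": "play_rows", "kwargs": {
  "series": [
    [-0.41, 0.75, 0, 0, 0, 0.7],
    [-0.41, 0.75, 0, 0, 0, 0.7],
    [-0.41, 0.75, 0, 0, 0, 0.7],
    [-0.41, 0.75, 0, 0, 0, 0.7],
    [-0.41, 0.75, 0, 0, 0, 0.7]
  ]
}}

```text
time: 4.2
ee_pos: [0.4868, -0.1064, 0.4045]
eef_rot: [0.992, 0.13, -0.0, -0.0]
ft_force: [-0.3, 0.9, -0.3]
width: 0.0873
grip_force: 0.0
```

Request:
{"fn": "play_rows", "kwargs": {
  "series": [
    [-0.2, 0.75, 0, 0, 0, 0.5],
    [-0.2, 0.75, 0, 0, 0, 0.5],
    [-0.2, 0.75, 0, 0, 0, 0.5],
    [-0.2, 0.75, 0, 0, 0, 0.5],
    [-0.2, 0.75, 0, 0, 0, 0.5]
  ]
}}

```text
time: 4.7
ee_pos: [0.4863, -0.2225, 0.4043]
eef_rot: [1.0, -0.002, -0.0, -0.0]
ft_force: [0.0, 0.0, -0.3]
width: 0.0874
grip_force: 0.0
```

```bash
python3 - <<'E'
from h import *
class D(dict):pass
d=np.load('w1.npz');C=cam('wrist',dict(ee_pos=d['p'],eef_rot=d['q']))
q=toplane(C,[[241,109],[367,69],[395,194],[279,228]],.01)
print(np.round(q,4),'sides',[round(np.linalg.norm(q[i]-q[i-1]),4) for i in range(4)],'ctr',q.mean(0))
x=q[2]+q[3]-q[0]-q[1];print('tray x az',np.degrees(np.arctan2(x[1],x[0])))
Ct=cam('top');c=np.array([[33,178],[172,17],[335,150],[196,313]])*.35+[70,140]-.3
W=[[241,109],[367,69],[395,194],[279,228]]
print('tri',[np.round(tri([Ct,C],[a,b]),4) for a,b in zip(c,W)])
s=status.read_state();print(s['joint_positions'])
im=vision.camera('wrist');cv2.imwrite('pics/w2.png',im)
np.savez('w2.npz',im=im,p=s['ee_pos'],q=s['eef_rot'])
route([(.44,-.33,.223,-90)])
E
```

```text
[[ 0.5178  0.116   0.01  ]
 [ 0.6409  0.0202  0.01  ]
 [ 0.5461 -0.1045  0.01  ]
 [ 0.421  -0.0087  0.01  ]] sides [np.float64(0.1578), np.float64(0.1559), np.float64(0.1566), np.float64(0.1575)] ctr [0.53144304 0.00574064 0.01      ]
tray x az -127.55220190341193
tri [array([0.5183, 0.1165, 0.0051]), array([0.6435, 0.0196, 0.0031]), array([ 0.5461, -0.107 ,  0.004 ]), array([ 0.4208, -0.0093,  0.0076])]
[-0.36544587  0.14971832  0.78941713  1.73563983 -0.11069612  1.30265722
 -1.12596094]
t 4.75 tip [ 0.4863 -0.2222  0.2224] az -90.2 w 0.0871
(0.44, -0.33, 0.223, -90) -> [-0.307  0.719 -0.004] turnz -0.005 dist 0.117
```

View pics/w2.png

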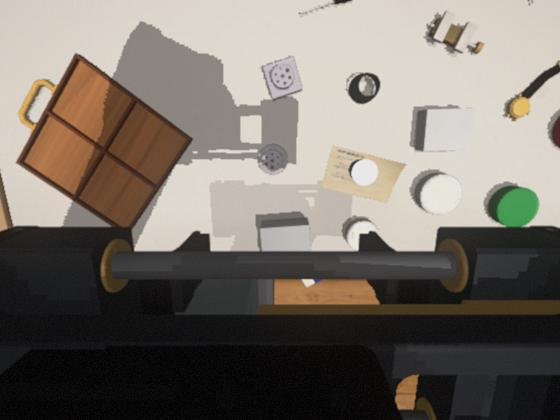

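w2 shows:
- **Wanted:** square stake (282,76), loupe (363,88), small box (447,130), large tin (440,194).
- **Leave in place:** round stake (272,158), spool (364,172), big box (285,235), small tin (362,235).
- **Not part of the job:** green tin (514,206).

This matches my choices. I'll take a second wrist view for height.

Request:
{"fn": "play_rows", "kwargs": {
  "series": [
    [-0.3, 0.72, 0, 0, 0, 0],
    [-0.3, 0.72, 0, 0, 0, 0],
    [-0.3, 0.72, 0, 0, 0, 0],
    [-0.3, 0.72, 0, 0, 0, 0],
    [-0.3, 0.72, 0, 0, 0, 0]
  ]
}}

```text
time: 5.25
ee_pos: [0.4406, -0.3307, 0.4045]
eef_rot: [1.0, -0.003, 0.0, -0.001]
ft_force: [-0.0, 0.6, -1.0]
width: 0.0871
grip_force: 0.0
```

```bash
python3 - <<'E'
from h import *
d=np.load('w2.npz');C2=cam('wrist',dict(ee_pos=d['p'],eef_rot=d['q']));Ct=cam('top')
s=status.read_state();C3=cam('wrist',s)
im=vision.camera('wrist');cv2.imwrite('pics/w3.png',im);im=im.astype(int)
H=dict(loupe=(.031,[.6,-.315]),stake_square=(.026,[.612,-.222]),tin_large=(.02,[.477,-.42]),box_small=(.026,[.555,-.415]),tin_small=(.016,[.42,-.325]),spool=(.03,[.507,-.318]),box_large=(.036,[.415,-.225]),stake_round=(.026,[.52,-.206]))
P2=dict(loupe=(363,86),stake_square=(283,76),tin_large=(440,192),box_small=(449,129))
for n,(h,e) in list(H.items())[:4]:
    L=spotter.regions_of('wrist',n)
    for d in L:
        m=d['pixels'].astype(np.uint8);cn=max(cv2.findContours(m,0,2)[0],key=cv2.contourArea)
        rc=cv2.minAreaRect(cn); (u,v),_=cv2.minEnclosingCircle(cn); q=toplane(C3,cv2.boxPoints(rc),h); c=q.mean(0)
        if np.linalg.norm(c[:2]-e)<.04:
            M=cv2.moments(m,True);cu=np.array([M['m10'],M['m01']])/M['m00'];f=q[1]-q[0]
            pt=proj(Ct,[[*e,h]])[0]
            print(n,round(d['conf'],2),np.round(cu,1),'@h',np.round(toplane(C3,cu,h)[0],4),'rect',np.round(c,4),np.round([np.linalg.norm(f),np.linalg.norm(q[2]-q[1])],3),'az',round(np.degrees(np.arctan2(f[1],f[0])),1),'tri',np.round(tri([C2,C3,Ct],[P2[n],cu,pt]),3))
E
```

```text
loupe 0.6 [272.1  49.6] @h [ 0.5949 -0.3177  0.031 ] rect [ 0.5929 -0.3183  0.031 ] [0.031 0.023] az -86.0 tri [ 0.605 -0.317  0.001]
stake_square 0.8 [187.5  35.6] @h [ 0.6106 -0.2252  0.026 ] rect [ 0.6102 -0.2251  0.026 ] [0.037 0.038] az -72.9 tri [ 0.616 -0.221  0.011]
tin_large 0.78 [355.6 157.2] @h [ 0.4775 -0.4176  0.02  ] rect [ 0.4773 -0.4174  0.02  ] [0.05  0.053] az -44.6 tri [ 0.478 -0.42   0.014]
box_small 0.73 [356.7  88.4] @h [ 0.5555 -0.4132  0.026 ] rect [ 0.555  -0.4134  0.026 ] [0.061 0.049] az -88.9 tri [ 0.555 -0.414  0.028]
```

View pics/w3.png

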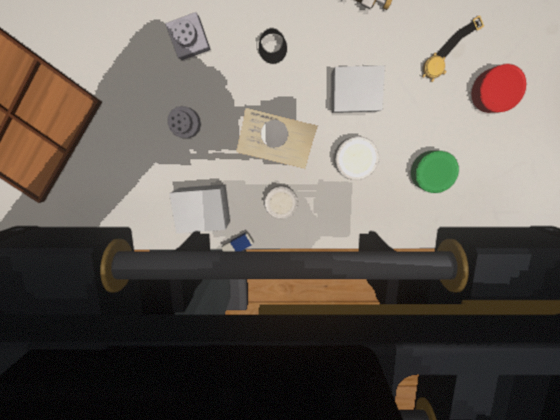

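w3 confirms them: tin_large (356,157), box_small (357,89), loupe (272,46), square stake (187,36). The plane-projected positions agree with the top camera to about 3 mm. Next I'll pick the tin.

```bash
python3 - <<'E'
from h import *
route([(.4775,-.419,.13,-90),(.4775,-.419,.0085,-90),(.4775,-.419,.08,-90),(.50,-.30,.08,-75),(.52,-.17,.08,-55),(.5387,-.0501,.08,-37.7),(.5387,-.0501,.0125,-37.7)])
E
```

```text
t 5.5 tip [ 0.4403 -0.3313  0.2226] az -90.3 w 0.0872
(0.4775, -0.419, 0.13, -90) -> [0.252 0.583 0.618] turnz -0.011 dist 0.133
(0.4775, -0.419, 0.0085, -90) -> [0.   0.   0.81] turnz 0.0 dist 0.122
(0.4775, -0.419, 0.08, -90) -> [ 0.     0.    -0.477] turnz 0.0 dist 0.072
(0.5, -0.3, 0.08, -75) -> [ 0.15  -0.793 -0.   ] turnz -0.5 dist 0.121
(0.52, -0.17, 0.08, -55) -> [ 0.353 -0.803 -0.   ] turnz -0.667 dist 0.132
(0.5387, -0.0501, 0.08, -37.7) -> [ 0.561 -0.583 -0.   ] turnz -0.577 dist 0.121
(0.5387, -0.0501, 0.0125, -37.7) -> [0.   0.   0.45] turnz -0.0 dist 0.068
```

Request:
{"fn": "play_rows", "kwargs": {
  "series": [
    [0.25, 0.58, 0.62, 0, 0, 0],
    [0.25, 0.58, 0.62, 0, 0, 0],
    [0.25, 0.58, 0.62, 0, 0, 0],
    [0.25, 0.58, 0.62, 0, 0, 0],
    [0.25, 0.58, 0.62, 0, 0, 0]
  ],
  "fingers": 1,
  "squeeze": 20
}}

```text
time: 6.0
ee_pos: [0.4763, -0.4197, 0.3113]
eef_rot: [1.0, -0.004, -0.001, -0.0]
ft_force: [-0.4, 0.1, 0.0]
width: 0.0871
grip_force: 0.0
```

```bash
python3 - <<'E'
from h import *
route([(.4775,-.419,.0085,-90)])
E
```

```text
t 6.0 tip [ 0.4763 -0.4197  0.1293] az -90.5 w 0.0871
(0.4775, -0.419, 0.0085, -90) -> [ 0.008 -0.005  0.805] turnz -0.017 dist 0.121
```

Request:
{"fn": "play_rows", "kwargs": {
  "series": [
    [0, 0, 0.3, 0, 0, 0],
    [0, 0, 0.55, 0, 0, 0],
    [0, 0, 0.7, 0, 0, 0],
    [0, 0, 0.8, 0, 0, 0],
    [0, 0, 0.8, 0, 0, 0]
  ]
}}

```text
time: 6.5
ee_pos: [0.4765, -0.4188, 0.1913]
eef_rot: [1.0, -0.004, -0.0, -0.001]
ft_force: [-0.6, -0.2, -0.1]
width: 0.0867
grip_force: 0.0
```

Request:
{"fn": "play_rows", "kwargs": {
  "series": [
    [0, 0, 0, 0, 0, 0],
    [0, 0, 0, 0, 0, 0],
    [0, 0, 0, 0, 0, 0],
    [0, 0, 0, 0, 0, 0],
    [0, 0, 0, 0, 0, 0]
  ],
  "fingers": -1
}}

```text
time: 7.0
ee_pos: [0.4762, -0.42, 0.1921]
eef_rot: [1.0, -0.004, 0.0, 0.0]
ft_force: [-0.2, -0.3, 0.2]
width: 0.0545
grip_force: 0.0
```

Request:
{"fn": "play_rows", "kwargs": {
  "series": [
    [0, 0, -0.1, 0, 0, 0],
    [0, 0, -0.3, 0, 0, 0],
    [0, 0, -0.48, 0, 0, 0],
    [0, 0, -0.48, 0, 0, 0]
  ]
}}

```text
time: 7.4
ee_pos: [0.4766, -0.4212, 0.2686]
eef_rot: [1.0, -0.005, 0.003, 0.002]
ft_force: [1.1, -0.3, 0.1]
width: 0.0522
grip_force: 20.0
```

```bash
python3 - <<'E'
from h import *
route([(.50,-.30,.08,-75),(.52,-.17,.08,-55),(.5387,-.0501,.08,-37.7),(.5387,-.0501,.0125,-37.7)])
E
```

```text
t 7.4 tip [ 0.4766 -0.4212  0.0866] az -90.5 w 0.0522
(0.5, -0.3, 0.08, -75) -> [ 0.148 -0.81   0.044] turnz -0.518 dist 0.124
(0.52, -0.17, 0.08, -55) -> [ 0.353 -0.803 -0.   ] turnz -0.667 dist 0.132
(0.5387, -0.0501, 0.08, -37.7) -> [ 0.561 -0.583 -0.   ] turnz -0.577 dist 0.121
(0.5387, -0.0501, 0.0125, -37.7) -> [0.   0.   0.45] turnz -0.0 dist 0.068
```

Request:
{"fn": "play_rows", "kwargs": {
  "series": [
    [0.15, -0.81, 0, 0, 0, -0.52],
    [0.15, -0.81, 0, 0, 0, -0.52],
    [0.15, -0.81, 0, 0, 0, -0.52],
    [0.15, -0.81, 0, 0, 0, -0.52]
  ]
}}

```text
time: 7.8
ee_pos: [0.5013, -0.2944, 0.2637]
eef_rot: [0.991, 0.134, 0.0, -0.001]
ft_force: [1.1, 0.1, -1.6]
width: 0.0524
grip_force: 20.0
```

Request:
{"fn": "play_rows", "kwargs": {
  "series": [
    [0.35, -0.8, 0, 0, 0, -0.67],
    [0.35, -0.8, 0, 0, 0, -0.67],
    [0.35, -0.8, 0, 0, 0, -0.67],
    [0.35, -0.8, 0, 0, 0, -0.67]
  ]
}}

```text
time: 8.2
ee_pos: [0.5201, -0.165, 0.2637]
eef_rot: [0.952, 0.306, 0.0, -0.001]
ft_force: [1.0, 0.5, -0.2]
width: 0.0525
grip_force: 20.0
```

Request:
{"fn": "play_rows", "kwargs": {
  "series": [
    [0.56, -0.58, 0, 0, 0, -0.58],
    [0.56, -0.58, 0, 0, 0, -0.58],
    [0.56, -0.58, 0, 0, 0, -0.58],
    [0.56, -0.58, 0, 0, 0, -0.58],
    [0.56, -0.58, 0, 0, 0, -0.58]
  ]
}}

```text
time: 8.7
ee_pos: [0.5376, -0.0512, 0.2639]
eef_rot: [0.897, 0.442, -0.0, 0.0]
ft_force: [0.5, -0.5, -1.5]
width: 0.0523
grip_force: 20.0
```

```bash
python3 - <<'E'
from h import *
route([(.5387,-.0501,.018,-37.7)])
cv2.imwrite('pics/s1.png',cv2.resize(vision.camera('side')[100:220,180:340],(800,600),interpolation=2))
E
```

```text
t 8.7 tip [ 0.5376 -0.0512  0.0819] az -37.5 w 0.0523
(0.5387, -0.0501, 0.018, -37.7) -> [0.01  0.002 0.426] turnz 0.006 dist 0.064
```

View pics/s1.png

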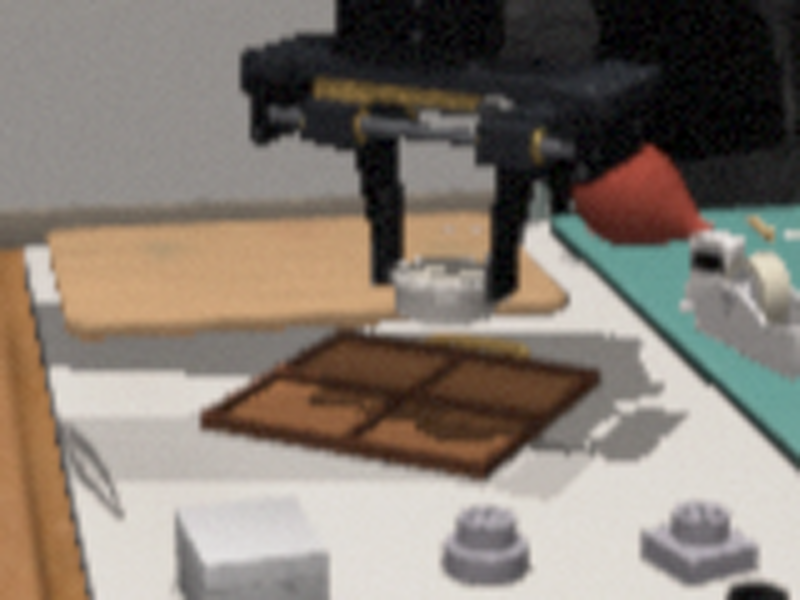

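The side view shows the tin held level at about mid-height above the far-left compartment. I'll lower it.

Request:
{"fn": "play_rows", "kwargs": {
  "series": [
    [0, 0, 0.2, 0, 0, 0],
    [0, 0, 0.35, 0, 0, 0],
    [0, 0, 0.42, 0, 0, 0],
    [0, 0, 0.445, 0, 0, 0],
    [0, 0, 0.445, 0, 0, 0]
  ]
}}

```text
time: 9.25
ee_pos: [0.5377, -0.0505, 0.1972]
eef_rot: [0.897, 0.442, -0.0, 0.0]
ft_force: [0.4, 0.1, -0.0]
width: 0.0526
grip_force: 20.0
```

Request:
{"fn": "play_rows", "kwargs": {
  "series": [
    [0, 0, 0, 0, 0, 0],
    [0, 0, 0, 0, 0, 0],
    [0, 0, 0, 0, 0, 0]
  ],
  "fingers": 0.6
}}

```text
time: 9.55
ee_pos: [0.5379, -0.0496, 0.1977]
eef_rot: [0.896, 0.443, 0.001, 0.0]
ft_force: [0.3, -0.4, -0.9]
width: 0.0668
grip_force: 0.0
```

Request:
{"fn": "play_rows", "kwargs": {
  "series": [
    [0, 0, -0.2, 0, 0, 0],
    [0, 0, -0.4, 0, 0, 0],
    [0, 0, -0.6, 0, 0, 0],
    [0, 0, -0.7, 0, 0, 0]
  ]
}}

```text
time: 9.95
ee_pos: [0.5381, -0.0498, 0.3049]
eef_rot: [0.897, 0.443, 0.002, 0.001]
ft_force: [-0.2, -0.6, -1.1]
width: 0.0696
grip_force: 0.0
```

```bash
python3 - <<'E'
from h import *
route([(.54,-.18,.12,-60),(.55,-.31,.12,-90),(.555,-.414,.09,-90),(.555,-.414,.0085,-90),(.555,-.414,.08,-90),(.54,-.30,.08,-75),(.52,-.18,.08,-55),(.50,-.08,.08,-37.7),(.477,-.0024,.08,-37.7)])
E
```

```text
t 9.95 tip [ 0.5381 -0.0498  0.1229] az -37.4 w 0.0696
(0.54, -0.18, 0.12, -60) -> [-0.682  0.537  0.02 ] turnz 0.753 dist 0.13
(0.55, -0.31, 0.12, -90) -> [-0.376  0.784 -0.   ] turnz 1.0 dist 0.13
(0.555, -0.414, 0.09, -90) -> [0.033 0.693 0.2  ] turnz 0.0 dist 0.108
(0.555, -0.414, 0.0085, -90) -> [0.    0.    0.543] turnz 0.0 dist 0.081
(0.555, -0.414, 0.08, -90) -> [ 0.     0.    -0.477] turnz 0.0 dist 0.072
(0.54, -0.3, 0.08, -75) -> [-0.1  -0.76 -0.  ] turnz -0.5 dist 0.115
(0.52, -0.18, 0.08, -55) -> [ 0.078 -0.807 -0.   ] turnz -0.667 dist 0.122
(0.5, -0.08, 0.08, -37.7) -> [ 0.273 -0.623 -0.   ] turnz -0.577 dist 0.102
(0.477, -0.0024, 0.08, -37.7) -> [ 0.316 -0.438 -0.   ] turnz -0.0 dist 0.081
```

Request:
{"fn": "play_rows", "kwargs": {
  "series": [
    [-0.68, 0.54, 0, 0, 0, 0.75],
    [-0.68, 0.54, 0, 0, 0, 0.75],
    [-0.68, 0.54, 0, 0, 0, 0.75],
    [-0.68, 0.54, 0, 0, 0, 0.75],
    [-0.68, 0.54, 0, 0, 0, 0.75]
  ],
  "fingers": 1
}}

```text
time: 10.45
ee_pos: [0.5399, -0.1802, 0.3021]
eef_rot: [0.966, 0.259, 0.0, -0.0]
ft_force: [-0.1, 0.2, -0.1]
width: 0.0867
grip_force: 0.0
```

Request:
{"fn": "play_rows", "kwargs": {
  "series": [
    [-0.38, 0.78, 0, 0, 0, 1],
    [-0.38, 0.78, 0, 0, 0, 1],
    [-0.38, 0.78, 0, 0, 0, 1],
    [-0.38, 0.78, 0, 0, 0, 1],
    [-0.38, 0.78, 0, 0, 0, 1]
  ]
}}

```text
time: 10.95
ee_pos: [0.5498, -0.3089, 0.3016]
eef_rot: [1.0, 0.001, -0.0, -0.0]
ft_force: [0.1, 1.0, 0.5]
width: 0.0873
grip_force: 0.0
```

Request:
{"fn": "play_rows", "kwargs": {
  "series": [
    [0.03, 0.69, 0.2, 0, 0, 0],
    [0.03, 0.69, 0.2, 0, 0, 0],
    [0.03, 0.69, 0.2, 0, 0, 0],
    [0.03, 0.69, 0.2, 0, 0, 0],
    [0.03, 0.69, 0.2, 0, 0, 0]
  ]
}}

```text
time: 11.45
ee_pos: [0.5552, -0.411, 0.272]
eef_rot: [1.0, 0.003, 0.0, -0.001]
ft_force: [0.5, 0.1, -0.2]
width: 0.0871
grip_force: 0.0
```

```bash
python3 - <<'E'
from h import *
route([(.555,-.414,.0085,-90)])
E
```

```text
t 11.45 tip [ 0.5552 -0.411   0.09  ] az -89.7 w 0.0871
(0.555, -0.414, 0.0085, -90) -> [-0.002  0.02   0.543] turnz 0.011 dist 0.082
```

Request:
{"fn": "play_rows", "kwargs": {
  "series": [
    [0, 0.02, 0.2, 0, 0, 0],
    [0, 0.02, 0.4, 0, 0, 0],
    [0, 0.02, 0.54, 0, 0, 0],
    [0, 0.02, 0.54, 0, 0, 0]
  ]
}}

```text
time: 11.85
ee_pos: [0.5548, -0.4127, 0.1885]
eef_rot: [1.0, 0.003, -0.001, -0.002]
ft_force: [-0.1, 0.6, -0.3]
width: 0.087
grip_force: 0.0
```

Request:
{"fn": "play_rows", "kwargs": {
  "series": [
    [0, 0, 0, 0, 0, 0],
    [0, 0, 0, 0, 0, 0],
    [0, 0, 0, 0, 0, 0],
    [0, 0, 0, 0, 0, 0],
    [0, 0, 0, 0, 0, 0]
  ],
  "fingers": -1,
  "squeeze": 15
}}

```text
time: 12.35
ee_pos: [0.5541, -0.4162, 0.1916]
eef_rot: [1.0, 0.001, 0.0, 0.0]
ft_force: [-0.4, 1.6, 4.9]
width: 0.0561
grip_force: 15.0
```

Request:
{"fn": "play_rows", "kwargs": {
  "series": [
    [0, 0, 0, 0, 0, 0],
    [0, 0, 0, 0, 0, 0],
    [0, 0, -0.1, 0, 0, 0],
    [0, 0, -0.3, 0, 0, 0],
    [0, 0, -0.48, 0, 0, 0]
  ]
}}

```text
time: 12.85
ee_pos: [0.5539, -0.4162, 0.2645]
eef_rot: [1.0, 0.001, -0.0, 0.0]
ft_force: [-0.2, 0.3, 0.0]
width: 0.056
grip_force: 14.9
```

```bash
python3 - <<'E'
from h import *
route([(.54,-.30,.08,-75),(.52,-.18,.08,-55),(.50,-.08,.08,-37.7),(.477,-.0024,.08,-37.7)])
E
```

```text
t 12.85 tip [ 0.5539 -0.4162  0.0825] az -89.9 w 0.056
(0.54, -0.3, 0.08, -75) -> [-0.091 -0.775  0.017] turnz -0.497 dist 0.117
(0.52, -0.18, 0.08, -55) -> [ 0.078 -0.807 -0.   ] turnz -0.667 dist 0.122
(0.5, -0.08, 0.08, -37.7) -> [ 0.273 -0.623 -0.   ] turnz -0.577 dist 0.102
(0.477, -0.0024, 0.08, -37.7) -> [ 0.316 -0.438 -0.   ] turnz -0.0 dist 0.081
```

Request:
{"fn": "play_rows", "kwargs": {
  "series": [
    [-0.09, -0.78, 0, 0, 0, -0.5],
    [-0.09, -0.78, 0, 0, 0, -0.5],
    [-0.09, -0.78, 0, 0, 0, -0.5],
    [-0.09, -0.78, 0, 0, 0, -0.5]
  ]
}}

```text
time: 13.25
ee_pos: [0.5411, -0.2958, 0.2636]
eef_rot: [0.991, 0.134, 0.001, -0.001]
ft_force: [0.5, 0.3, 0.2]
width: 0.0563
grip_force: 14.9
```

Request:
{"fn": "play_rows", "kwargs": {
  "series": [
    [0.08, -0.81, 0, 0, 0, -0.67],
    [0.08, -0.81, 0, 0, 0, -0.67],
    [0.08, -0.81, 0, 0, 0, -0.67],
    [0.08, -0.81, 0, 0, 0, -0.67]
  ]
}}

```text
time: 13.65
ee_pos: [0.5205, -0.1762, 0.2635]
eef_rot: [0.952, 0.305, 0.0, -0.001]
ft_force: [0.2, -0.3, 0.1]
width: 0.0554
grip_force: 14.9
```

Request:
{"fn": "play_rows", "kwargs": {
  "series": [
    [0.27, -0.62, 0, 0, 0, -0.58],
    [0.27, -0.62, 0, 0, 0, -0.58],
    [0.27, -0.62, 0, 0, 0, -0.58],
    [0.27, -0.62, 0, 0, 0, -0.58]
  ]
}}

```text
time: 14.05
ee_pos: [0.5001, -0.08, 0.2636]
eef_rot: [0.897, 0.443, 0.0, 0.0]
ft_force: [0.9, -0.8, -1.0]
width: 0.0558
grip_force: 14.9
```

Request:
{"fn": "play_rows", "kwargs": {
  "series": [
    [0.32, -0.46, 0, 0, 0, 0],
    [0.32, -0.46, 0, 0, 0, 0],
    [0.32, -0.46, 0, 0, 0, 0],
    [0.32, -0.46, 0, 0, 0, 0]
  ]
}}

```text
time: 14.45
ee_pos: [0.4747, -0.001, 0.2633]
eef_rot: [0.897, 0.442, 0.0, 0.0]
ft_force: [0.4, -0.6, -1.5]
width: 0.0559
grip_force: 14.9
```

```bash
python3 - <<'E'
from h import *
route([(.4746,-.0006,.0135,-37.7)])
E
```

```text
t 14.45 tip [ 0.4747 -0.001   0.0813] az -37.6 w 0.0559
(0.4746, -0.0006, 0.0135, -37.7) -> [ 0.001 -0.002  0.452] turnz 0.004 dist 0.068
```

Request:
{"fn": "play_rows", "kwargs": {
  "series": [
    [0, 0, 0.2, 0, 0, 0],
    [0, 0, 0.35, 0, 0, 0],
    [0, 0, 0.42, 0, 0, 0],
    [0, 0, 0.45, 0, 0, 0],
    [0, 0, 0.45, 0, 0, 0]
  ]
}}

```text
time: 14.95
ee_pos: [0.4745, -0.0003, 0.1956]
eef_rot: [0.897, 0.442, -0.0, 0.0]
ft_force: [0.6, 0.6, -0.0]
width: 0.0559
grip_force: 14.9
```

Request:
{"fn": "play_rows", "kwargs": {
  "series": [
    [0, 0, 0, 0, 0, 0],
    [0, 0, 0, 0, 0, 0],
    [0, 0, 0, 0, 0, 0]
  ],
  "fingers": 0.42
}}

```text
time: 15.25
ee_pos: [0.4744, 0.0007, 0.1961]
eef_rot: [0.896, 0.443, 0.001, 0.0]
ft_force: [-0.8, 0.2, -1.5]
width: 0.0613
grip_force: 0.0
```

Request:
{"fn": "play_rows", "kwargs": {
  "series": [
    [0, 0, -0.2, 0, 0, 0],
    [0, 0, -0.4, 0, 0, 0],
    [0, 0, -0.6, 0, 0, 0],
    [0, 0, -0.7, 0, 0, 0]
  ]
}}

```text
time: 15.65
ee_pos: [0.4746, 0.0006, 0.3033]
eef_rot: [0.897, 0.443, 0.002, 0.0]
ft_force: [-0.3, 0.8, -0.1]
width: 0.062
grip_force: 0.0
```

```bash
python3 - <<'E'
from h import *
route([(.51,-.11,.12,-60),(.55,-.22,.12,-80),(.60,-.316,.09,-90),(.601,-.316,.0085,-90)])
E
```

```text
t 15.65 tip [0.4746 0.0006 0.1213] az -37.4 w 0.062
(0.51, -0.11, 0.12, -60) -> [-0.442  0.635  0.009] turnz 0.753 dist 0.116
(0.55, -0.22, 0.12, -80) -> [-0.136  0.768 -0.   ] turnz 0.667 dist 0.117
(0.6, -0.316, 0.09, -90) -> [0.217 0.688 0.2  ] turnz 0.333 dist 0.112
(0.601, -0.316, 0.0085, -90) -> [0.007 0.    0.543] turnz 0.0 dist 0.082
```

Request:
{"fn": "play_rows", "kwargs": {
  "series": [
    [-0.44, 0.64, 0, 0, 0, 0.75],
    [-0.44, 0.64, 0, 0, 0, 0.75],
    [-0.44, 0.64, 0, 0, 0, 0.75],
    [-0.44, 0.64, 0, 0, 0, 0.75]
  ],
  "fingers": 1
}}

```text
time: 16.05
ee_pos: [0.5104, -0.113, 0.301]
eef_rot: [0.967, 0.256, 0.0, 0.001]
ft_force: [0.6, 0.7, -0.4]
width: 0.084
grip_force: 0.0
```

Request:
{"fn": "play_rows", "kwargs": {
  "series": [
    [-0.14, 0.77, 0, 0, 0, 0.67],
    [-0.14, 0.77, 0, 0, 0, 0.67],
    [-0.14, 0.77, 0, 0, 0, 0.67],
    [-0.14, 0.77, 0, 0, 0, 0.67],
    [-0.14, 0.77, 0, 0, 0, 0.67]
  ]
}}

```text
time: 16.55
ee_pos: [0.5501, -0.2195, 0.3002]
eef_rot: [0.996, 0.088, -0.0, -0.0]
ft_force: [0.5, -0.5, -0.6]
width: 0.0868
grip_force: 0.0
```

```bash
python3 - <<'E'
from h import *
s=status.read_state();C=cam('wrist',s);im=vision.camera('wrist')
h=np.hstack([im[:240,100:560]]);cv2.imwrite('pics/w4.png',h)
for n,z in (('loupe',.0),('stake_square',.026)):
    for d in spotter.regions_of('wrist',n)[:2]:
        cn=max(cv2.findContours(d['pixels'].astype(np.uint8),0,2)[0],key=cv2.contourArea)
        c,rad=cv2.minEnclosingCircle(cn);print(n,d['conf'],c,rad,toplane(C,c,0),toplane(C,c,.026))
route([(.60,-.316,.09,-90)])
E
```

```text
loupe 0.67 (401.1632080078125, 166.66580200195312) 23.451597213745117 [[ 0.60399516 -0.32182134  0.        ]] [[ 0.60501846 -0.31121007  0.026     ]]
loupe 0.61 (67.28263854980469, 145.8789825439453) 106.9395980834961 [[ 0.56782688 -0.0105295   0.        ]] [[ 0.57221225 -0.02885481  0.026     ]]
stake_square 0.98 (298.0, 134.5) 29.601619720458984 [[ 0.61582588 -0.22021     0.        ]] [[ 0.61574944 -0.21904416  0.026     ]]
t 16.7 tip [ 0.5502 -0.2188  0.1185] az -79.8 w 0.0871
(0.6, -0.316, 0.09, -90) -> [0.212 0.696 0.19 ] turnz 0.34 dist 0.113
```

View pics/w4.png

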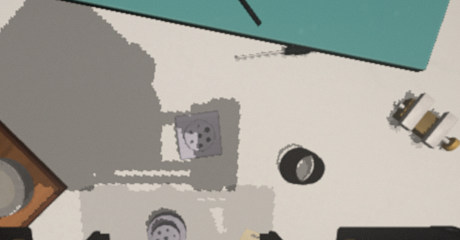

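The crop shows the loupe at (302,166) and the square stake at (198,135), with the tin lying in the tray at the left edge. Refined positions: loupe (0.604,-0.317), stake (0.615,-0.220).

Request:
{"fn": "play_rows", "kwargs": {
  "series": [
    [0.23, 0.7, 0.19, 0, 0, 0.34],
    [0.23, 0.7, 0.19, 0, 0, 0.34],
    [0.23, 0.7, 0.19, 0, 0, 0.34],
    [0.23, 0.7, 0.19, 0, 0, 0.34],
    [0.23, 0.7, 0.19, 0, 0, 0.34]
  ]
}}

```text
time: 17.2
ee_pos: [0.6023, -0.3167, 0.272]
eef_rot: [1.0, -0.001, -0.0, -0.001]
ft_force: [0.1, 0.6, 0.1]
width: 0.0868
grip_force: 0.0
```

Request:
{"fn": "play_rows", "kwargs": {
  "series": [
    [0, 0, 0.2, 0, 0, 0],
    [0, 0, 0.4, 0, 0, 0],
    [0, 0, 0.54, 0, 0, 0],
    [0, 0, 0.54, 0, 0, 0]
  ]
}}

```text
time: 17.6
ee_pos: [0.6018, -0.3151, 0.1888]
eef_rot: [1.0, -0.0, -0.002, -0.002]
ft_force: [-0.9, -0.7, -0.7]
width: 0.0871
grip_force: 0.0
```

Request:
{"fn": "play_rows", "kwargs": {
  "series": [
    [0, 0, 0, 0, 0, 0],
    [0, 0, 0, 0, 0, 0],
    [0, 0, 0, 0, 0, 0],
    [0, 0, 0, 0, 0, 0],
    [0, 0, 0, 0, 0, 0]
  ],
  "fingers": -1,
  "squeeze": 15
}}

```text
time: 18.1
ee_pos: [0.6024, -0.318, 0.1915]
eef_rot: [1.0, -0.002, 0.0, 0.0]
ft_force: [-0.2, 0.7, -0.7]
width: 0.0551
grip_force: 0.0
```

Request:
{"fn": "play_rows", "kwargs": {
  "series": [
    [0, 0, 0, 0, 0, 0],
    [0, 0, 0, 0, 0, 0],
    [0, 0, 0, 0, 0, 0],
    [0, 0, 0, 0, 0, 0],
    [0, 0, 0, 0, 0, 0]
  ]
}}

```text
time: 18.6
ee_pos: [0.6022, -0.3179, 0.1909]
eef_rot: [1.0, -0.002, -0.0, -0.0]
ft_force: [0.4, 0.6, -0.1]
width: 0.0301
grip_force: 14.8
```

Request:
{"fn": "play_rows", "kwargs": {
  "series": [
    [0, 0, -0.1, 0, 0, 0],
    [0, 0, -0.3, 0, 0, 0],
    [0, 0, -0.5, 0, 0, 0],
    [0, 0, -0.5, 0, 0, 0]
  ]
}}

```text
time: 19.0
ee_pos: [0.6031, -0.3192, 0.2717]
eef_rot: [1.0, -0.002, 0.003, 0.002]
ft_force: [0.1, -0.9, -0.1]
width: 0.0304
grip_force: 14.8
```

```bash
python3 - <<'E'
from h import *
route([(.60,-.20,.09,-75),(.595,-.09,.09,-55),(.5864,.0116,.09,-37.7)])
E
```

```text
t 19.0 tip [ 0.6031 -0.3192  0.0897] az -90.2 w 0.0304
(0.6, -0.2, 0.09, -75) -> [-0.024 -0.794 -0.002] turnz -0.507 dist 0.119
(0.595, -0.09, 0.09, -55) -> [ 0.158 -0.717 -0.   ] turnz -0.667 dist 0.11
(0.5864, 0.0116, 0.09, -37.7) -> [ 0.342 -0.588 -0.   ] turnz -0.577 dist 0.102
```

Request:
{"fn": "play_rows", "kwargs": {
  "series": [
    [-0.02, -0.79, 0, 0, 0, -0.5],
    [-0.02, -0.79, 0, 0, 0, -0.5],
    [-0.02, -0.79, 0, 0, 0, -0.5],
    [-0.02, -0.79, 0, 0, 0, -0.5]
  ]
}}

```text
time: 19.4
ee_pos: [0.6005, -0.1953, 0.2662]
eef_rot: [0.991, 0.132, 0.0, -0.001]
ft_force: [0.7, -0.6, -0.5]
width: 0.0305
grip_force: 14.8
```

Request:
{"fn": "play_rows", "kwargs": {
  "series": [
    [0.16, -0.72, 0, 0, 0, -0.67],
    [0.16, -0.72, 0, 0, 0, -0.67],
    [0.16, -0.72, 0, 0, 0, -0.67],
    [0.16, -0.72, 0, 0, 0, -0.67]
  ]
}}

```text
time: 19.8
ee_pos: [0.5955, -0.0874, 0.2663]
eef_rot: [0.953, 0.302, 0.0, -0.0]
ft_force: [0.5, -1.9, 0.3]
width: 0.0307
grip_force: 14.8
```

Request:
{"fn": "play_rows", "kwargs": {
  "series": [
    [0.34, -0.59, 0, 0, 0, -0.58],
    [0.34, -0.59, 0, 0, 0, -0.58],
    [0.34, -0.59, 0, 0, 0, -0.58],
    [0.34, -0.59, 0, 0, 0, -0.58],
    [0.34, -0.59, 0, 0, 0, -0.58]
  ]
}}

```text
time: 20.3
ee_pos: [0.5867, 0.0099, 0.2662]
eef_rot: [0.899, 0.438, -0.0, 0.001]
ft_force: [-0.2, 0.3, -0.0]
width: 0.0304
grip_force: 14.8
```

```bash
python3 - <<'E'
from h import *
route([(.5864,.0116,.0135,-37.7)])
cv2.imwrite('pics/s2.png',cv2.resize(vision.camera('side')[100:220,180:340],(800,600),interpolation=2))
E
```

```text
t 20.3 tip [0.5867 0.0099 0.0842] az -38.0 w 0.0304
(0.5864, 0.0116, 0.0135, -37.7) -> [ 0.008 -0.008  0.471] turnz -0.011 dist 0.071
```

View pics/s2.png

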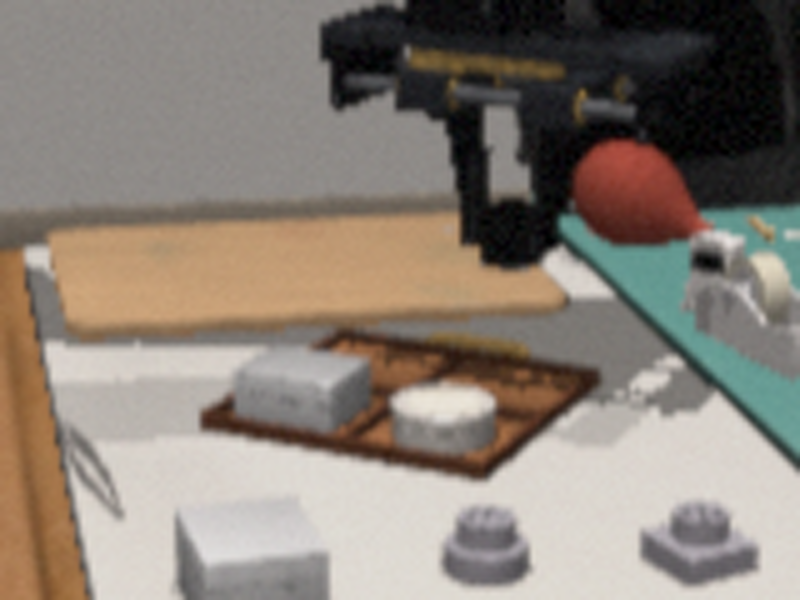

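The side view shows the box (300,390) and tin (443,415) sitting flat in their compartments, and the loupe held upright. I'll place it.

Request:
{"fn": "play_rows", "kwargs": {
  "series": [
    [0.01, -0.01, 0.2, 0, 0, 0],
    [0.01, -0.01, 0.37, 0, 0, 0],
    [0.01, -0.01, 0.44, 0, 0, 0],
    [0.01, -0.01, 0.47, 0, 0, 0],
    [0.01, -0.01, 0.47, 0, 0, 0]
  ]
}}

```text
time: 20.85
ee_pos: [0.5864, 0.0141, 0.1957]
eef_rot: [0.898, 0.44, -0.0, 0.0]
ft_force: [-0.2, 1.0, 0.2]
width: 0.0306
grip_force: 14.8
```

Request:
{"fn": "play_rows", "kwargs": {
  "series": [
    [0, 0, 0, 0, 0, 0],
    [0, 0, 0, 0, 0, 0],
    [0, 0, 0, 0, 0, 0],
    [0, 0, 0, 0, 0, 0]
  ],
  "fingers": 0.15
}}

```text
time: 21.25
ee_pos: [0.5863, 0.0151, 0.196]
eef_rot: [0.898, 0.441, 0.0, 0.0]
ft_force: [0.0, -0.5, 0.5]
width: 0.0483
grip_force: 0.0
```

Request:
{"fn": "play_rows", "kwargs": {
  "series": [
    [0, 0, -0.2, 0, 0, 0],
    [0, 0, -0.4, 0, 0, 0],
    [0, 0, -0.6, 0, 0, 0],
    [0, 0, -0.7, 0, 0, 0]
  ]
}}

```text
time: 21.65
ee_pos: [0.5867, 0.0148, 0.3033]
eef_rot: [0.898, 0.441, 0.002, 0.0]
ft_force: [0.4, -0.9, -0.3]
width: 0.0501
grip_force: 0.0
```

```bash
python3 - <<'E'
from h import *
route([(.60,-.11,.12,-60),(.615,-.22,.09,-75),(.615,-.22,.016,-75)])
E
```

```text
t 21.65 tip [0.5867 0.0148 0.1213] az -37.7 w 0.0501
(0.6, -0.11, 0.12, -60) -> [-0.604  0.579  0.008] turnz 0.743 dist 0.126
(0.615, -0.22, 0.09, -75) -> [-0.28   0.685  0.2  ] turnz 0.5 dist 0.115
(0.615, -0.22, 0.016, -75) -> [0.    0.    0.493] turnz 0.0 dist 0.074
```

Request:
{"fn": "play_rows", "kwargs": {
  "series": [
    [-0.6, 0.58, 0, 0, 0, 0.74],
    [-0.6, 0.58, 0, 0, 0, 0.74],
    [-0.6, 0.58, 0, 0, 0, 0.74],
    [-0.6, 0.58, 0, 0, 0, 0.74]
  ],
  "fingers": 0.3,
  "squeeze": 30
}}

```text
time: 22.05
ee_pos: [0.5993, -0.1143, 0.3003]
eef_rot: [0.967, 0.255, -0.0, 0.001]
ft_force: [-0.2, 0.6, -0.2]
width: 0.0567
grip_force: 0.0
```

Request:
{"fn": "play_rows", "kwargs": {
  "series": [
    [-0.28, 0.69, 0.2, 0, 0, 0.5],
    [-0.28, 0.69, 0.2, 0, 0, 0.5],
    [-0.28, 0.69, 0.2, 0, 0, 0.5],
    [-0.28, 0.69, 0.2, 0, 0, 0.5],
    [-0.28, 0.69, 0.2, 0, 0, 0.5]
  ]
}}

```text
time: 22.55
ee_pos: [0.6158, -0.2187, 0.2699]
eef_rot: [0.991, 0.132, -0.0, -0.001]
ft_force: [0.8, 0.7, -0.6]
width: 0.0568
grip_force: 0.0
```

```bash
python3 - <<'E'
from h import *
route([(.615,-.22,.0165,-75)])
E
```

```text
t 22.55 tip [ 0.6158 -0.2187  0.0879] az -74.8 w 0.0568
(0.615, -0.22, 0.0165, -75) -> [-0.008  0.007  0.476] turnz 0.007 dist 0.071
```

Request:
{"fn": "play_rows", "kwargs": {
  "series": [
    [0, 0, 0.2, 0, 0, 0],
    [0, 0, 0.36, 0, 0, 0],
    [0, 0, 0.44, 0, 0, 0],
    [0, 0, 0.47, 0, 0, 0],
    [0, 0, 0.47, 0, 0, 0]
  ]
}}

```text
time: 23.05
ee_pos: [0.6159, -0.2192, 0.2002]
eef_rot: [0.991, 0.132, 0.0, -0.0]
ft_force: [-0.4, -0.6, 0.3]
width: 0.0568
grip_force: 0.0
```

Request:
{"fn": "play_rows", "kwargs": {
  "series": [
    [0, 0, 0, 0, 0, 0],
    [0, 0, 0, 0, 0, 0],
    [0, 0, 0, 0, 0, 0],
    [0, 0, 0, 0, 0, 0],
    [0, 0, 0, 0, 0, 0]
  ],
  "fingers": -1
}}

```text
time: 23.55
ee_pos: [0.6156, -0.2201, 0.2002]
eef_rot: [0.991, 0.131, 0.0, 0.0]
ft_force: [0.2, 1.2, 1.4]
width: 0.0246
grip_force: 30.2
```

Request:
{"fn": "play_rows", "kwargs": {
  "series": [
    [0, 0, 0, 0, 0, 0],
    [0, 0, 0, 0, 0, 0],
    [0, 0, 0, 0, 0, 0]
  ]
}}

```text
time: 23.85
ee_pos: [0.6156, -0.2201, 0.2002]
eef_rot: [0.991, 0.131, 0.0, 0.0]
ft_force: [-0.3, 0.4, 2.7]
width: 0.025
grip_force: 30.0
```

Request:
{"fn": "play_rows", "kwargs": {
  "series": [
    [0, 0, -0.1, 0, 0, 0],
    [0, 0, -0.3, 0, 0, 0],
    [0, 0, -0.55, 0, 0, 0],
    [0, 0, -0.55, 0, 0, 0]
  ]
}}

```text
time: 24.25
ee_pos: [0.6166, -0.2212, 0.2885]
eef_rot: [0.991, 0.131, 0.004, 0.001]
ft_force: [0.1, -0.4, -1.0]
width: 0.0246
grip_force: 30.0
```

```bash
python3 - <<'E'
from h import *
route([(.59,-.1,.1,-55),(.565,.01,.1,-37.7),(.5247,.0593,.1,-37.7)])
E
```

```text
t 24.25 tip [ 0.6166 -0.2212  0.1065] az -74.9 w 0.0246
(0.59, -0.1, 0.1, -55) -> [ 0.039 -0.826  0.043] turnz -0.664 dist 0.124
(0.565, 0.01, 0.1, -37.7) -> [ 0.284 -0.696 -0.   ] turnz -0.577 dist 0.113
(0.5247, 0.0593, 0.1, -37.7) -> [ 0.096 -0.414 -0.   ] turnz -0.0 dist 0.064
```

Request:
{"fn": "play_rows", "kwargs": {
  "series": [
    [0.04, -0.83, 0, 0, 0, -0.66],
    [0.04, -0.83, 0, 0, 0, -0.66],
    [0.04, -0.83, 0, 0, 0, -0.66],
    [0.04, -0.83, 0, 0, 0, -0.66]
  ]
}}

```text
time: 24.65
ee_pos: [0.5887, -0.0933, 0.2825]
eef_rot: [0.953, 0.304, 0.0, -0.002]
ft_force: [0.4, -0.6, -1.6]
width: 0.025
grip_force: 30.0
```

Request:
{"fn": "play_rows", "kwargs": {
  "series": [
    [0.28, -0.7, 0, 0, 0, -0.58],
    [0.28, -0.7, 0, 0, 0, -0.58],
    [0.28, -0.7, 0, 0, 0, -0.58],
    [0.28, -0.7, 0, 0, 0, -0.58]
  ]
}}

```text
time: 25.05
ee_pos: [0.563, 0.0142, 0.2826]
eef_rot: [0.897, 0.442, 0.0, -0.001]
ft_force: [-0.7, -0.3, -2.1]
width: 0.0251
grip_force: 30.0
```

Request:
{"fn": "play_rows", "kwargs": {
  "series": [
    [0.1, -0.41, 0, 0, 0, 0],
    [0.1, -0.41, 0, 0, 0, 0],
    [0.1, -0.41, 0, 0, 0, 0],
    [0.1, -0.41, 0, 0, 0, 0]
  ]
}}

```text
time: 25.45
ee_pos: [0.5243, 0.0596, 0.2828]
eef_rot: [0.898, 0.44, 0.0, 0.0]
ft_force: [-0.3, -0.1, -1.7]
width: 0.025
grip_force: 30.0
```

```bash
python3 - <<'E'
from h import *
route([(.5247,.0593,.0225,-37.7)])
cv2.imwrite('pics/s3.png',cv2.resize(vision.camera('side')[100:220,180:340],(800,600),interpolation=2))
E
```

```text
t 25.45 tip [0.5243 0.0596 0.1008] az -37.9 w 0.025
(0.5247, 0.0593, 0.0225, -37.7) -> [-0.     0.003  0.522] turnz -0.005 dist 0.078
```

View pics/s3.png

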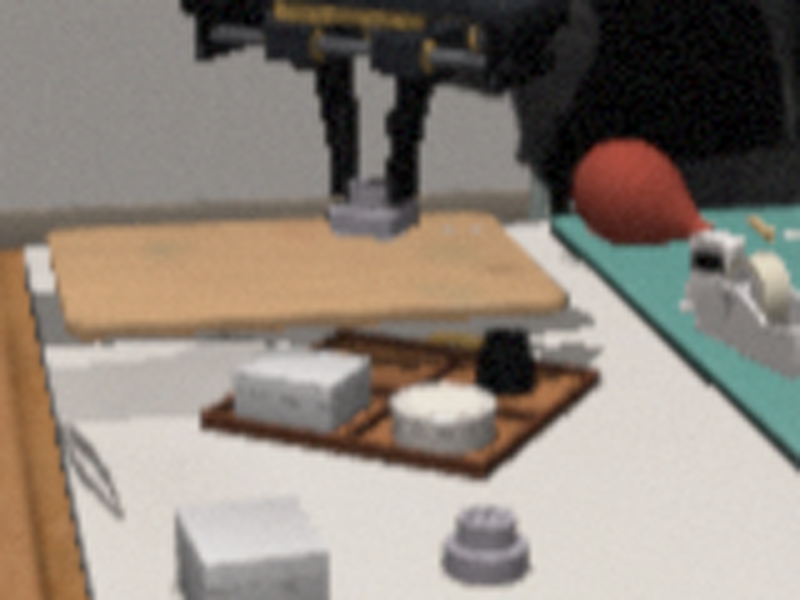

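The loupe stands upright at (505,360), and the stake hangs level at (373,208). I'll lower it.

Request:
{"fn": "play_rows", "kwargs": {
  "series": [
    [0, 0, 0.2, 0, 0, 0],
    [0, 0, 0.38, 0, 0, 0],
    [0, 0, 0.47, 0, 0, 0],
    [0, 0, 0.52, 0, 0, 0],
    [0, 0, 0.52, 0, 0, 0]
  ]
}}

```text
time: 26.0
ee_pos: [0.5242, 0.0607, 0.2044]
eef_rot: [0.898, 0.44, -0.0, 0.0]
ft_force: [0.4, 0.7, -1.3]
width: 0.0247
grip_force: 30.0
```

Request:
{"fn": "play_rows", "kwargs": {
  "series": [
    [0, 0, 0, 0, 0, 0],
    [0, 0, 0, 0, 0, 0],
    [0, 0, 0, 0, 0, 0],
    [0, 0, 0, 0, 0, 0]
  ],
  "fingers": 0
}}

```text
time: 26.4
ee_pos: [0.524, 0.0615, 0.2051]
eef_rot: [0.898, 0.441, 0.001, -0.0]
ft_force: [-0.4, -0.6, -0.0]
width: 0.0418
grip_force: 0.0
```

Request:
{"fn": "play_rows", "kwargs": {
  "series": [
    [0, 0, -0.2, 0, 0, 0],
    [0, 0, -0.4, 0, 0, 0],
    [0, 0, -0.7, 0, 0, 0],
    [0, 0, -1, 0, 0, 0],
    [0, 0, -1, 0, 0, 0]
  ]
}}

```text
time: 26.9
ee_pos: [0.5253, 0.0611, 0.3607]
eef_rot: [0.898, 0.441, 0.005, 0.0]
ft_force: [0.6, -0.1, 0.3]
width: 0.0435
grip_force: 0.0
```

Request:
{"fn": "play_rows", "kwargs": {
  "series": [
    [0.6, -0.6, -0.3, 0, 0, 0],
    [0.6, -0.6, -0.3, 0, 0, 0],
    [0.6, -0.6, -0.3, 0, 0, 0],
    [0.6, -0.6, -0.3, 0, 0, 0]
  ]
}}

```text
time: 27.3
ee_pos: [0.5065, 0.1931, 0.4008]
eef_rot: [0.896, 0.444, 0.001, -0.001]
ft_force: [0.1, -0.8, -0.2]
width: 0.0436
grip_force: 0.0
```

Request:
{"fn": "play_rows", "kwargs": {
  "series": [
    [0.6, -0.6, 0, 0, 0, 0],
    [0.6, -0.6, 0, 0, 0, 0],
    [0.6, -0.6, 0, 0, 0, 0],
    [0.6, -0.6, 0, 0, 0, 0]
  ]
}}

```text
time: 27.7
ee_pos: [0.4898, 0.3181, 0.3985]
eef_rot: [0.896, 0.444, -0.0, -0.0]
ft_force: [0.2, 0.4, -0.7]
width: 0.0439
grip_force: 0.0
```

```bash
python3 - <<'E'
from h import *
Ct=cam('top');t=vision.camera('top');s=vision.camera('side');print(status.read_state()['ee_pos'])
cv2.imwrite('pics/fin.png',np.hstack([cv2.resize(t[140:280,60:200],(400,400),interpolation=2),cv2.resize(s[120:220,200:300],(400,400),interpolation=2)]))
o=np.array([.5317,.0046]);a=np.radians(-127.7);U=np.array([[np.cos(a),np.sin(a)],[-np.sin(a),np.cos(a)]])
for n,h in dict(loupe=.025,stake_square=.025,tin_large=.023,box_small=.029,stake_round=.02,spool=.03,tin_small=.016,box_large=.036).items():
    for d in spotter.regions_of('top',n)[:4]:
        M=cv2.moments(d['pixels'].astype(np.uint8),True);p=toplane(Ct,[M['m10']/M['m00'],M['m01']/M['m00']],h)[0,:2]
        print(n,round(d['conf'],2),np.round(p,3),'tray',np.round(1000*U@(p-o)))
E
```

```text
[0.49158815 0.31344088 0.39904447]
loupe 0.43 [0.586 0.006] tray [-35.  43.]
stake_square 0.62 [0.524 0.055] tray [-36. -37.]
tin_large 0.85 [ 0.539 -0.051] tray [40. 39.]
tin_large 0.76 [ 0.555 -0.581] tray [449. 376.]
tin_large 0.63 [ 0.459 -0.518] tray [458. 262.]
box_small 0.76 [ 0.474 -0.002] tray [ 40. -41.]
stake_round 0.71 [0.524 0.058] tray [-37. -39.]
stake_round 0.7 [ 0.52  -0.209] tray [176. 121.]
tin_small 0.64 [ 0.419 -0.325] tray [330. 113.]
box_large 0.95 [ 0.414 -0.225] tray [253.  47.]
```

View pics/fin.png

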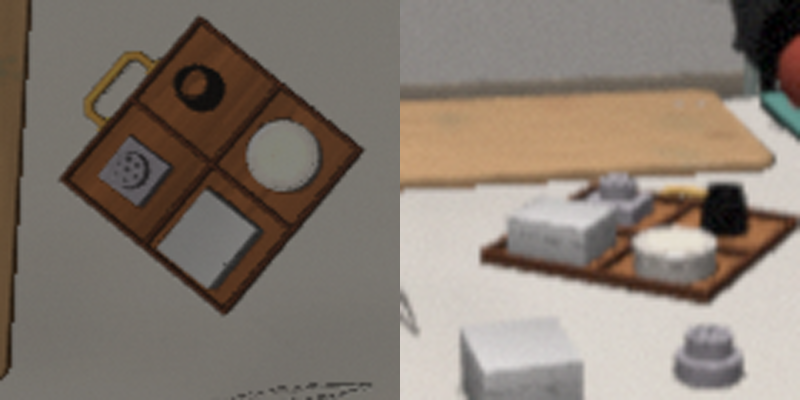

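All four sit flat and within tolerance: loupe (200,87), stake (133,170), tin (284,155) and box (210,238) in the left half of the picture. Handing in now.

```bash
python3 -c "
from bench import job
print(job.close_job())"
```

```text
the job is handed in; nothing more can be done
None
```

The job is handed in with the loupe, square stake, large tin and small box flat in their own compartments, each measured within about 5 mm of centre. The round stake, small tin and big box re-measured where they started; the spool was not picked up in the last check, but the arm never came near it. The hand-in call gave no verdict.

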